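# Fit the pivot pin through clevis and link

## Task

Take the steel pivot pin with the orange head out of its wooden block and thread it down through the top ear, the blue link's eye and the bottom ear of the clevis on the fixture, until its flange sits flat on the top ear, then let go of it. The clevis is clamped somewhere along its slot and the link stands a little out of line, so feel for the holes with slow, light touches and ease the pin in: it must never strike or press the fixture with more than 60 N. Do not knock over or shift the oil bottle, the dial gauge or the round tin.

Things in the scene. Friction and masses are not known exactly. Their poses are not given: they have to be found in the camera images.
- pin_head (a point): Where to grasp the pin: on its axis in the middle of the orange head, 93 mm above the tip, 27 mm above the flange's underside, 12 mm below the head's top; z along the pin to the head.
- pin_flange (a point): Point on the pin's axis in the plane of the flange's underside, 66 mm above the tip and 27 mm below pin_head. Touching down faster than about 20 mm/s already strikes the fixture too hard. z runs along the pin, towards the head.
- pin_block: Fixed wooden block, 58 x 58 x 76 mm high, origin at the centre of its underside; a vertical bore 19 mm wide and 72 mm deep at its centre holds the pin, flange resting on the block's top.
- fixture_ref (a point): Fixture reference at the height of the flat top of the clevis' upper ear, 88 mm above the surface; x, y, z as for fixture. The vertical pin holes lie on its line x = 0, anywhere from y = -14 to +14 mm; that place is not measured: find the hole by feel or eye. The ear's top reaches from the hole 26 mm to -x, 40 mm to +x, 30 mm either way in y.
- oil_bottle: White oil bottle with a red spout, 52 mm wide, 136 mm tall, standing loose; origin at the centre of its underside. Leave it alone.
- dial_gauge: Dial gauge, 108 x 58 x 22 mm, lying loose; origin at the centre of its underside. Leave it alone.
- round_tin: Round tin with a blue lid, 62 mm wide, 27 mm high, loose; origin at the centre of its underside. Leave it alone.
- pin: Loose steel pivot pin, 0.15 kg, upright in the wooden block. From the bottom: shank 14 mm in diameter, 66 mm long, its lowest 10 mm tapering to 9 mm at the tip; flange 32 mm in diameter, 5 mm thick; round orange head 24 mm in diameter, 34 mm high. Origin at the tip's centre, z along the pin to the head.
- fixture: Whole fixture, fixed: dark steel base plate 106 x 172 x 12 mm with two slots along its y, an aluminium clevis clamped firmly in them, and a blue link. z up; origin on the surface, 88 mm below fixture_ref. The clevis has two level ears 10 mm thick with 15.5 mm holes: the upper ear at heights 78 to 88 mm, the lower at 34 to 44 mm.
- slot_mid (a point): Point on the base plate's top face, 76 mm below fixture_ref, same axes. The link's eye, a 16 mm hole 10 mm thick, lies between the ears at heights 56 to 66 mm above the surface, up to 3 mm out of line in x. The link pivots 75 mm from it towards -y; about 4 N sideways at the eye moves it and it stays put, so the pin's taper pushes it into line. The ears do not yield.
Things that resemble listed ones, but are neither listed nor needed, are in the scene too. Of the things that look like the pin_block, the largest one is meant.

How it is judged:
By the outcome, as a careful person would: the job done as asked, in the order asked, and still so for the second after the job is handed in, with the robot touching nothing.
It also fails if it takes over 58 s, if anything falls off the work surface, if the arm or the gripper's body presses on something with over 40 N, if the wrist force passes 120 N, or if a joint passes its speed limit or range.

## Robot

A 6-joint arm with a two-finger parallel gripper is mounted at the origin on a cart in front of the work surface, level with it; the furniture and walls round the work are solid. World frame = base frame: x ahead of the robot, y to its left, z up, the work surface at z = 0. Lengths are in m, angles in rad, forces in N, time in s.
With the tool pointing down it reaches from about 0.325 to 0.875 m from the base axis. Payload 4.4 kg.
Tool frame: the origin (TCP) lies at the very end of the fingers, on their centre line; the grasp point (between the pads) lies 19 mm behind it (r.hold_point_z is the distance from the TCP to the grasp point, in m); z points along the fingers, x is the direction in which the jaws open and shut, and the axes are right-handed (so a half turn about z gives the same grasp; the last joint's range is limited). The gripper opens to 85 mm and grips with 20 to 120 N. Pads are 22 mm wide; open, the fingers measure 114 mm over their backs; the gripper's body (76 mm by 85 mm) begins 54 mm behind the grasp point. The pads swing forward as they close: fully open they stand 13 mm farther back than shut.
Start: joints at [1.171, 0.207, 1.542, -0, 1.393, -0.15], TCP at [0.142, 0.557, 0.231] pointing down, gripper open.
Joint ranges: [-2.73, 2.73], [-0.86, 2.22], [0.23, 2.46], [-1.11, 4.25], [0.08, 2.63], [-2.82, 2.82]. Speed limits (rad/s): [2.79, 2.79, 3.14, 3.14, 3.14, 3.14].

## Interface

Orientations are given as a unit quaternion [x, y, z, w].
In Python, from station import r gives the robot as it stands. The module is installed in compiled form; this text tells all that it offers.
- The arm moves only by the tool jog_arm, never from a script. Its argument "rows" is a list of rows, each a list of 2 entries, a list of its own where there are three numbers: the shift along the tool's x, y, z in units of 0.5 m (1.0 is 0.5 m), then the turn, a rotation vector about the tool's x, y, z in units of 1.5 rad (1.0 is 1.5 rad). In form: [[[tx, ty, tz], [rx, ry, rz]], ...]. A call has exactly 8 rows; each row is the pose to reach, as a shift and turn from the pose commanded when the call began, along the tool's axes at that moment; what a row does not reach only later rows make up. A row lasts 1/12 s, in which the tool goes at most 41.7 mm and 7.16 degrees, less where a joint would pass 70% of its speed; a pose out of reach is approached as far as the arm can. A call with a number of a shift or a turn outside -1 to 1 is refused whole. A call with a gripper value outside its range is refused whole. "claw" is the finger opening in mm, from 0 to 85.4, set as the call begins (left out, the last holds). The fingers move at their own pace and stop on an object; the grip force is fixed at half the most. Time passes only in rows, so rows that repeat a pose let the fingers close, or fill a call up. It gives the time, the measured TCP pose, the force and the opening at its end, in the units of the state.
- r.get_obs(): the state, without advancing time (a new reading comes with each control period).
- r.grab_frame(name): name is "scene" or "top"; returns a dict with "color" (420x560x3 uint8, blue, green, red), "depth" (420x560 float32, m along the optical axis (not along the pixel's ray), 0 where there is no reading), "vfov" (degrees; the focal length in pixels is half the picture's height over the tangent of half this angle, whatever the lens; pixels are square), "cx", "cy" (the principal point, pixels), "R" (3x3) and "t" (3): a world point X has camera coordinates R X + t. Camera axes: x right, y down, z forward; pixel columns grow to the right and rows downward; lengths in m; the calibration is good to about 2 mm. A picture is of the moment at which its call begins.
- r.close_job(): hands the job in, once; it reports no verdict.
The state is a dict: "time_s": time; "joints": joint angles; "dq": joint speeds; "joint_efforts": joint torques, N m; "tcp_pos": TCP position; "tcp_rot": TCP orientation; "force": force on the tool from outside, world axes, zero at the start; "ft_torque": the same for the moment, N m; "grip_width": finger opening in m.
Only numpy, scipy, OpenCV 4.12 (cv2) and the standard library are available. Lean on these libraries where they do the work, as an engineer would, in place of code of your own. Each camera call takes 0.05 s, during which the arm holds its last target.

## Working session

There is one attempt and no reset: what is moved stays moved. The work goes in short steps, Python scripts to look and compute and a tool call to move; the robot and the scene stay as the last step left them, time stands still between calls to the robot, and variables do not carry over. Pictures are saved under pics/ and viewed, and the job is handed in when it is done.

Besides the shell and the picture viewer there is one more tool, called after "Request:" by a JSON object that holds its "method" and its "body", one argument or row to a line. jog_arm: Moves the arm, as the interface text tells. Shifts and turns lie within -1 to 1; 1 stands for 0.5 m of shift or 1.5 rad of turn. Its arguments: {"type":"object","properties":{"rows":{"type":"array"},"claw":{"type":"number"}},"required":["rows"]}

```bash
mkdir -p pics
python3 - <<'E'
from station import r
import cv2, numpy as np, pickle
o=r.get_obs(); print(o, r.hold_point_z)
for n in ("scene","top"):
    f=r.grab_frame(n); pickle.dump(f,open(f"{n}0.pkl","wb"))
    cv2.imwrite(f"pics/{n}0.png",f["color"]); print(n,f["vfov"],f["cx"],f["cy"],f["R"],f["t"])
E
```

```text
{'time_s': 0.0, 'joints': array([ 1.17150308e+00,  2.07425163e-01,  1.54297279e+00,  1.57752683e-05,
        1.39348828e+00, -1.50493509e-01]), 'dq': array([ 0.00102507, -0.00069267, -0.00117376, -0.00028556,  0.00015135,
       -0.00112481]), 'joint_efforts': array([-1.07159129e-03, -3.83022988e+01, -2.91601789e+01, -2.34278314e-04,
        1.02499823e-02, -4.08832307e-06]), 'tcp_pos': array([0.14129212, 0.55658599, 0.23011389]), 'tcp_rot': array([ 7.89380108e-01,  6.13903681e-01, -1.00436715e-03,  5.53570600e-04]), 'force': array([-0.19443687,  0.24533676,  0.36420811]), 'ft_torque': array([-0.0522723 ,  0.02106221,  0.019663  ]), 'grip_width': 0.08504664055716242} 0.0187
scene 51.88620745101749 275.91267971641884 211.6749867756376 [[-0.53642133 -0.84382874  0.01432551]
 [-0.40044495  0.23954735 -0.88445515]
 [ 0.74289703 -0.48017718 -0.46640526]] [0.34092548 0.26974373 0.54489084]
top 48.51313740088682 274.2979919756544 212.23688747248337 [[-0.02339453 -0.99964755 -0.01254873]
 [-0.9931017   0.0246803  -0.11462943]
 [ 0.11489873  0.00978046 -0.99332906]] [0.08292366 0.5183934  0.89143812]
```

View pics/scene0.png

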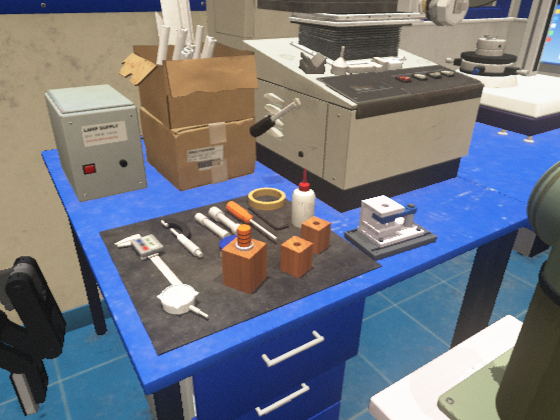

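View pics/top0.png

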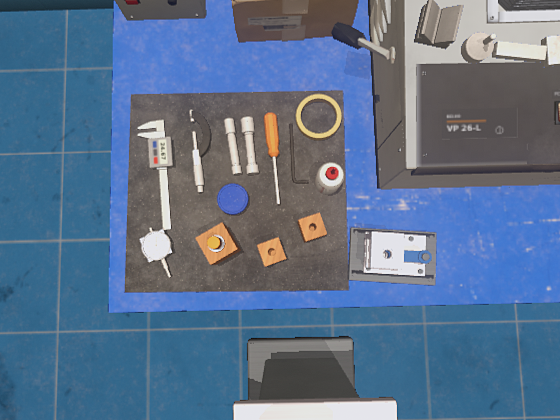

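The top view shows the pin's head at about (216,242) in its block. The fixture is at about (393,256) with a dark hole near (388,255), the blue lid at (233,198) and the bottle at (330,178). I'll zoom in and measure.

Run:
```python
import cv2, numpy as np, pickle
f=pickle.load(open("top0.pkl","rb")); g=pickle.load(open("scene0.pkl","rb"))
a=f["color"][215:300,340:450]; b=f["color"][210:290,180:280]
cv2.imwrite("pics/tz.png",cv2.resize(a,None,fx=7,fy=7,interpolation=cv2.INTER_CUBIC))
cv2.imwrite("pics/tp.png",cv2.resize(b,None,fx=7,fy=7,interpolation=cv2.INTER_CUBIC))
cv2.imwrite("pics/sz.png",cv2.resize(g["color"][185:260,335:445],None,fx=7,fy=7,interpolation=cv2.INTER_CUBIC))
```

```text
(no output)
```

View pics/tz.png

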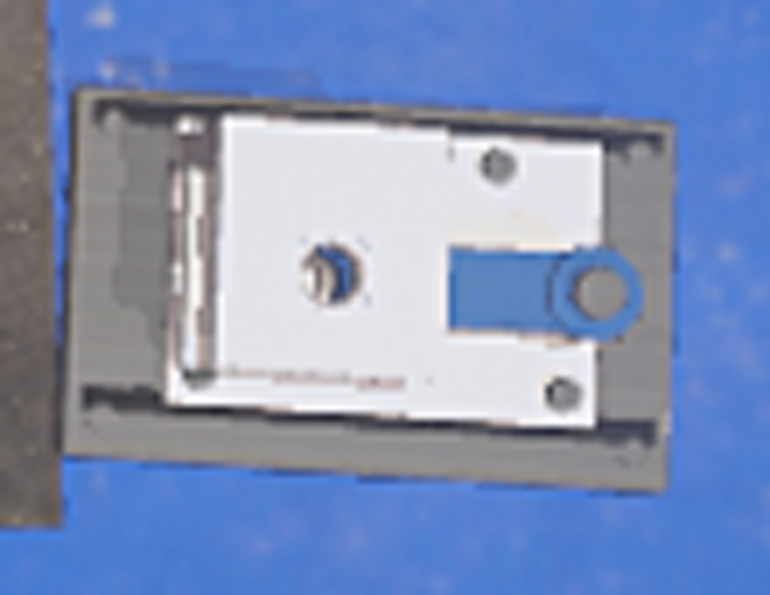

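View pics/tp.png

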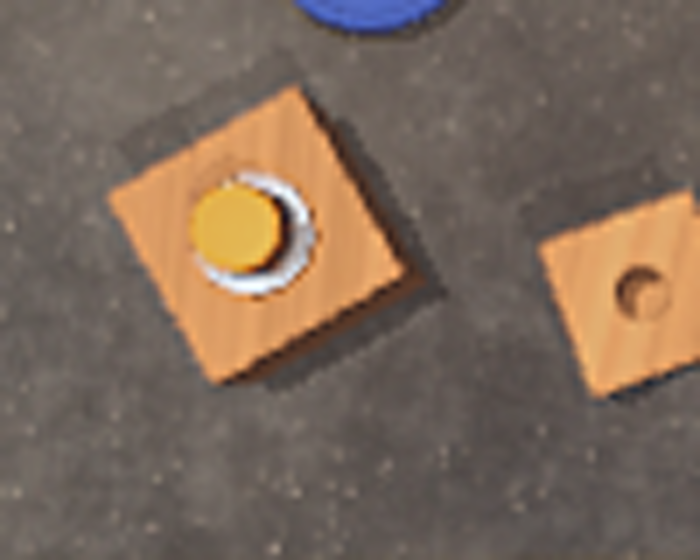

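View pics/sz.png

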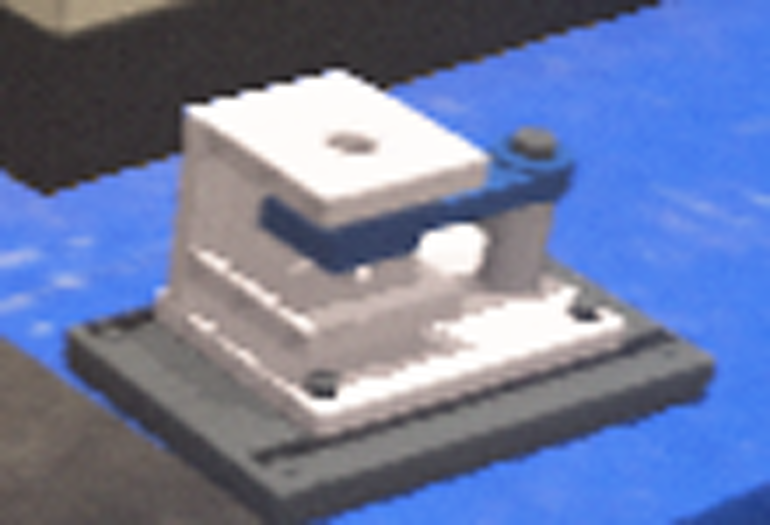

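```bash
cat > h.py <<'E'
import numpy as np, cv2, pickle
def foc(f): return f["color"].shape[0]/2/np.tan(np.radians(f["vfov"])/2)
def ray(f,u,v,z):
    F=foc(f); d=f["R"].T@np.array([(u-f["cx"])/F,(v-f["cy"])/F,1]); c=-f["R"].T@f["t"]
    return c+d*(z-c[2])/d[2]
def proj(f,X):
    F=foc(f); c=f["R"]@np.array(X)+f["t"]; return np.array([f["cx"]+F*c[0]/c[2],f["cy"]+F*c[1]/c[2]])
E
python3 - <<'E'
from h import *
f=pickle.load(open("top0.pkl","rb")); g=pickle.load(open("scene0.pkl","rb"))
T=lambda x,y:((x+.5)/7+340-.5,(y+.5)/7+215-.5)
P=lambda x,y:((x+.5)/7+180-.5,(y+.5)/7+210-.5)
S=lambda x,y:((x+.5)/7+335-.5,(y+.5)/7+185-.5)
print("hole top",ray(f,*T(331,273),.088)," scene",ray(g,*S(351,142),.088))
print("base corners",[ray(f,*T(*p),.012).round(4) for p in[(78,90),(676,123),(665,492),(63,457)]])
print("ear corners", [ray(f,*T(*p),.088).round(4) for p in[(220,115),(452,130),(215,378)]])
print("scene ear corners",[ray(g,*S(*p),.088).round(4) for p in[(185,108),(335,72),(490,158),(325,200)]])
print("scene base corners",[ray(g,*S(*p),.012).round(4) for p in[(65,335),(290,490),(715,360)]])
for n,im,(x0,x1,y0,y1) in (("top",f,(190,240,220,265)),("scene",g,(225,265,220,255))):
    h=cv2.cvtColor(im["color"],cv2.COLOR_BGR2HSV)[y0:y1,x0:x1]
    print(n); 
hs=cv2.cvtColor(f["color"],cv2.COLOR_BGR2HSV)
print([hs[242,x] .tolist() for x in range(204,226)])
m=((hs[...,0]>16)&(hs[...,0]<30)&(hs[...,1]>150)&(hs[...,2]>150)).astype(np.uint8)[225:260,200:235]
ys,xs=np.nonzero(m); u,v=xs.mean()+200,ys.mean()+225; print("head",u,v,m.sum(),ray(f,u,v,.115))
print("flange centre (from zoom)",ray(f,*P(253,233),.081))
print("block corners",[ray(f,*P(*p),.076).round(4) for p in[(293,87),(405,270),(217,382),(108,197)]])
c=np.mean([ray(f,*P(*p),.076) for p in[(293,87),(405,270),(217,382),(108,197)]],0);print(c)
cv2.imwrite("pics/sp.png",cv2.resize(g["color"][215:300,210:290],None,fx=8,fy=7,interpolation=cv2.INTER_CUBIC))
cv2.imwrite("pics/sp.png",cv2.resize(g["color"][215:300,210:290],None,fx=7,fy=7,interpolation=cv2.INTER_CUBIC))
E
```

```text
hole top [ 0.43237492 -0.13421494  0.088     ]  scene [ 0.43308782 -0.1359002   0.088     ]
base corners [array([ 0.4879, -0.0819,  0.012 ]), array([ 0.4743, -0.2519,  0.012 ]), array([ 0.3703, -0.2423,  0.012 ]), array([ 0.3839, -0.0733,  0.012 ])]
ear corners [array([ 0.4744, -0.1072,  0.088 ]), array([ 0.469 , -0.1678,  0.088 ]), array([ 0.4059, -0.1027,  0.088 ])]
scene ear corners [array([ 0.4754, -0.1091,  0.088 ]), array([ 0.4705, -0.1665,  0.088 ]), array([ 0.4046, -0.1635,  0.088 ]), array([ 0.4104, -0.1029,  0.088 ])]
scene base corners [array([ 0.4864, -0.0802,  0.012 ]), array([ 0.3859, -0.0784,  0.012 ]), array([ 0.3709, -0.2427,  0.012 ])]
top
scene
[[14, 138, 218], [14, 138, 220], [14, 143, 214], [18, 179, 227], [21, 169, 228], [20, 168, 227], [20, 166, 227], [20, 165, 227], [20, 163, 227], [21, 163, 227], [20, 163, 227], [21, 161, 227], [21, 162, 227], [21, 161, 228], [21, 163, 233], [17, 189, 228], [5, 177, 72], [8, 105, 102], [8, 32, 159], [176, 11, 167], [7, 50, 175], [14, 152, 221]]
head 212.96638655462186 242.0672268907563 119 [0.45958984 0.18025505 0.115     ]
flange centre (from zoom) [0.4598526  0.18002008 0.081     ]
block corners [array([0.499 , 0.1696, 0.076 ]), array([0.4493, 0.1403, 0.076 ]), array([0.4208, 0.1906, 0.076 ]), array([0.4707, 0.2194, 0.076 ])]
[0.45993986 0.17998367 0.076     ]
```

View pics/sp.png

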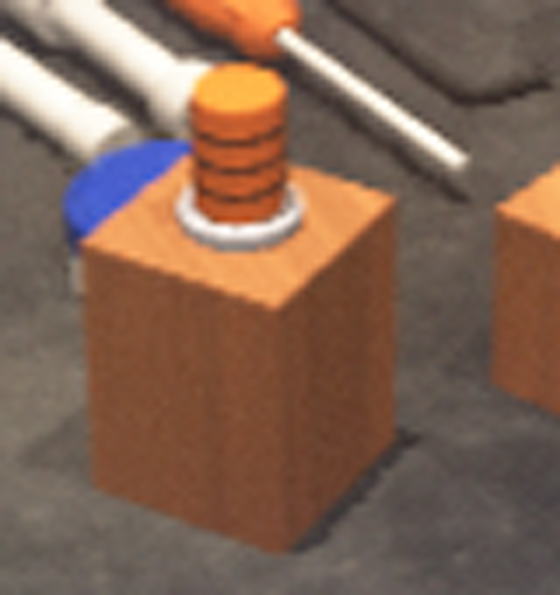

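Request:
{"method": "jog_arm", "body": {
  "rows": [
    [[-0.018,0.025,0],[0,0,-0.021]],
    [[-0.054,0.075,0],[0,0,-0.042]],
    [[-0.107,0.151,0],[0,0,-0.062]],
    [[-0.161,0.226,0],[0,0,-0.083]],
    [[-0.215,0.301,0],[0,0,-0.104]],
    [[-0.269,0.376,0],[0,0,-0.125]],
    [[-0.322,0.451,0],[0,0,-0.145]],
    [[-0.358,0.502,0],[0,0,-0.166]]
  ],
  "claw": 60
}}

```text
time_s: 0.77
tcp_pos: [0.3334, 0.3293, 0.2309]
tcp_rot: [0.706, 0.708, -0.0, -0.0]
force: [1.0, 0.5, -0.5]
grip_width: 0.0598
```

Request:
{"method": "jog_arm", "body": {
  "rows": [
    [[-0.05,0.042,0.01],[0,0,0]],
    [[-0.1,0.084,0.02],[0,0,0]],
    [[-0.15,0.126,0.03],[0,0,0]],
    [[-0.2,0.168,0.04],[0,0,0]],
    [[-0.25,0.21,0.05],[0,0,0]],
    [[-0.284,0.238,0.06],[0,0,0]],
    [[-0.284,0.238,0.06],[0,0,0]],
    [[-0.284,0.238,0.06],[0,0,0]]
  ]
}}

```text
time_s: 1.43
tcp_pos: [0.4518, 0.1883, 0.2004]
tcp_rot: [0.708, 0.706, -0.001, -0.001]
force: [-0.5, -0.3, -0.1]
grip_width: 0.0597
```

Run:
```python
from station import r
from h import *
f=r.grab_frame("top"); g=r.grab_frame("scene"); pickle.dump(f,open("top1.pkl","wb"));pickle.dump(g,open("scene1.pkl","wb"))
cv2.imwrite("pics/s1.png",cv2.resize(g["color"][150:310,150:350],None,fx=4,fy=3.75)); o=r.get_obs(); print(o["tcp_pos"],o["tcp_rot"],o["joints"])
```

```text
[0.4513122  0.18968871 0.20104094] [ 7.06951542e-01  7.07261765e-01 -2.58712968e-04 -4.95779675e-04] [ 2.20518772e-01  5.25050015e-02  1.77972546e+00  5.79885569e-04
  1.31033020e+00 -1.35086589e+00]
```

View pics/s1.png

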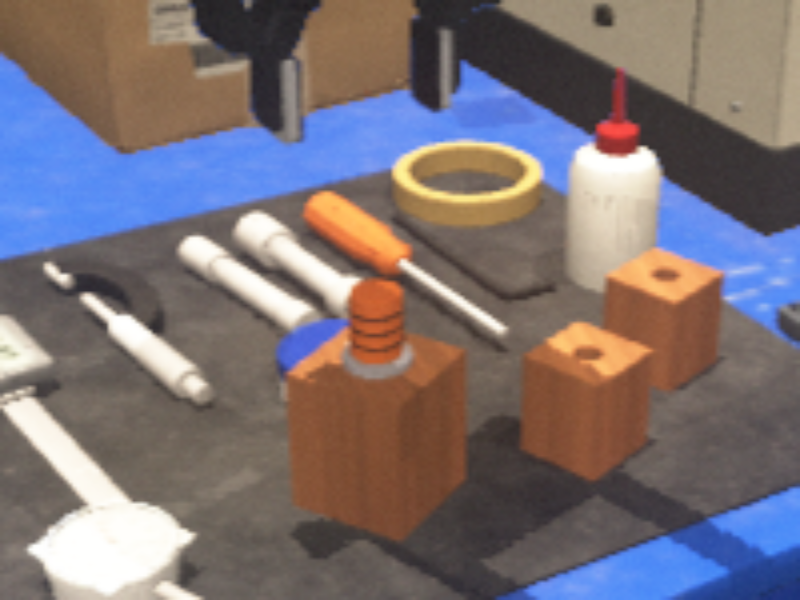

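Request:
{"method": "jog_arm", "body": {
  "rows": [
    [[-0.01,0.009,0.02],[0,0,0]],
    [[-0.019,0.017,0.04],[0,0,0]],
    [[-0.019,0.017,0.06],[0,0,0]],
    [[-0.019,0.017,0.08],[0,0,0]],
    [[-0.019,0.017,0.1],[0,0,0]],
    [[-0.019,0.017,0.12],[0,0,0]],
    [[-0.019,0.017,0.12],[0,0,0]],
    [[-0.019,0.017,0.12],[0,0,0]]
  ]
}}

```text
time_s: 2.2
tcp_pos: [0.4596, 0.1797, 0.1402]
tcp_rot: [0.707, 0.707, -0.001, -0.001]
force: [-0.7, 0.1, -0.5]
grip_width: 0.06
```

Run:
```python
from station import r
from h import *
f=r.grab_frame("top");o=r.get_obs(); print(o["tcp_pos"],o["tcp_rot"],o["force"]); g=r.grab_frame("scene"); pickle.dump(f,open("top2.pkl","wb"));pickle.dump(g,open("scene2.pkl","wb"))
o=r.get_obs(); print(o["tcp_pos"],o["tcp_rot"],o["force"])
cv2.imwrite("pics/s2.png",cv2.resize(g["color"][190:310,180:320],None,fx=5,fy=5))
cv2.imwrite("pics/t2.png",cv2.resize(f["color"][180:300,150:290],None,fx=5,fy=5))
```

```text
[0.46035537 0.17979886 0.14102118] [ 7.06976293e-01  7.07237194e-01 -2.16775406e-04 -1.59562661e-04] [-0.94003519  0.58975671  0.56057398]
[0.46084425 0.17986962 0.14159289] [7.06998827e-01 7.07214621e-01 3.09169584e-04 2.07363546e-04] [-0.13366694 -0.00155739  0.10372715]
```

View pics/s2.png

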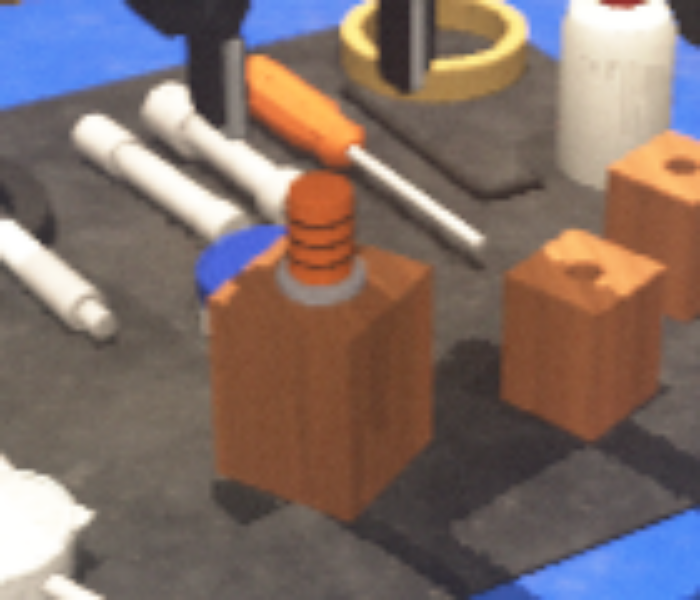

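View pics/t2.png

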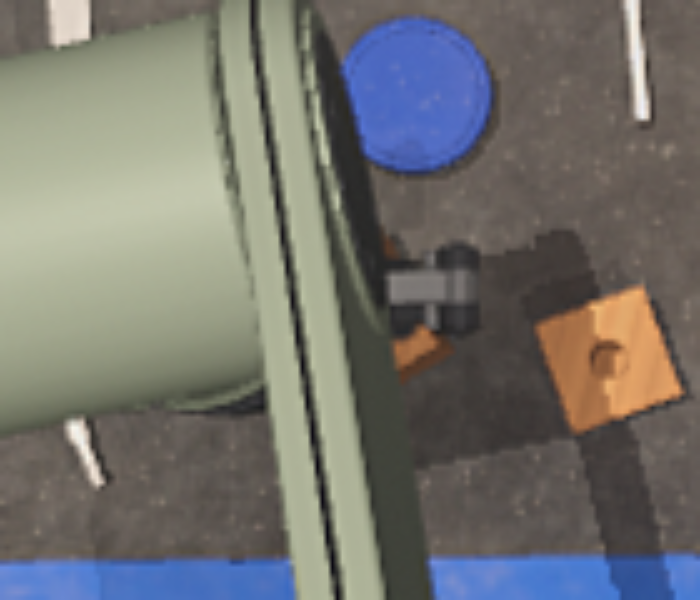

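Request:
{"method": "jog_arm", "body": {
  "rows": [
    [[0,0,0.016],[0,0,0]],
    [[0,0,0.032],[0,0,0]],
    [[0,0,0.048],[0,0,0]],
    [[0,0,0.064],[0,0,0]],
    [[0,0,0.08],[0,0,0]],
    [[0,0,0.096],[0,0,0]],
    [[0,0,0.11],[0,0,0]],
    [[0,0,0.11],[0,0,0]]
  ]
}}

```text
time_s: 2.97
tcp_pos: [0.4589, 0.1794, 0.0842]
tcp_rot: [0.707, 0.707, -0.002, -0.001]
force: [-0.9, -0.0, -0.9]
grip_width: 0.0602
```

Request:
{"method": "jog_arm", "body": {
  "rows": [
    [[0,0,0],[0,0,0]],
    [[0,0,0],[0,0,0]],
    [[0,0,0],[0,0,0]],
    [[0,0,0],[0,0,0]],
    [[0,0,0],[0,0,0]],
    [[0,0,0],[0,0,0]],
    [[0,0,0],[0,0,0]],
    [[0,0,0],[0,0,0]]
  ],
  "claw": 10
}}

```text
time_s: 3.63
tcp_pos: [0.4612, 0.1799, 0.087]
tcp_rot: [0.707, 0.707, 0.001, 0.0]
force: [1.2, 0.4, 4.0]
grip_width: 0.0224
```

Request:
{"method": "jog_arm", "body": {
  "rows": [
    [[0,0,0],[0,0,0]],
    [[0,0,-0.005],[0,0,0]],
    [[0,0,-0.015],[0,0,0]],
    [[0,0,-0.03],[0,0,0]],
    [[0,0,-0.05],[0,0,0]],
    [[0,0,-0.07],[0,0,0]],
    [[0,0,-0.09],[0,0,0]],
    [[0,0,-0.11],[0,0,0]]
  ]
}}

```text
time_s: 4.3
tcp_pos: [0.4607, 0.1798, 0.1427]
tcp_rot: [0.707, 0.707, 0.0, 0.0]
force: [-0.1, -0.4, -1.2]
grip_width: 0.0224
```

Request:
{"method": "jog_arm", "body": {
  "rows": [
    [[0,0,-0.02],[0,0,0]],
    [[0,0,-0.04],[0,0,0]],
    [[0,0,-0.06],[0,0,0]],
    [[0,0,-0.08],[0,0,0]],
    [[0,0,-0.1],[0,0,0]],
    [[0,0,-0.11],[0,0,0]],
    [[0,0,-0.11],[0,0,0]],
    [[0,0,-0.11],[0,0,0]]
  ]
}}

```text
time_s: 4.97
tcp_pos: [0.4606, 0.1797, 0.1965]
tcp_rot: [0.707, 0.707, 0.0, 0.0]
force: [-0.6, 0.6, -1.9]
grip_width: 0.0222
```

Run:
```python
from station import r
from h import *
g=r.grab_frame("scene"); pickle.dump(g,open("scene3.pkl","wb"))
o=r.get_obs(); print(o["tcp_pos"],o["tcp_rot"],o["force"],o["grip_width"])
cv2.imwrite("pics/s3.png",cv2.resize(g["color"][150:310,150:350],None,fx=4,fy=3.75))
```

```text
[0.46013382 0.17962432 0.19589536] [ 7.07052101e-01  7.07161328e-01 -3.66475614e-04 -2.21765458e-04] [ 0.09142957  0.40010498 -2.609139  ] 0.021808815874916114
```

View pics/s3.png

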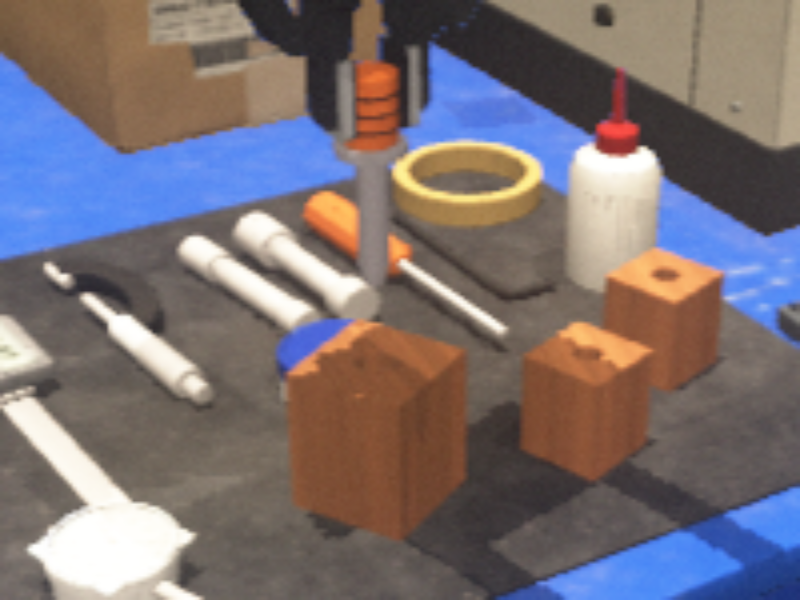

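Request:
{"method": "jog_arm", "body": {
  "rows": [
    [[-0.015,-0.001,0],[0,0,0]],
    [[-0.045,-0.004,0],[0,0,0]],
    [[-0.09,-0.008,0],[0,0,0]],
    [[-0.14,-0.012,0],[0,0,0]],
    [[-0.19,-0.017,0],[0,0,0]],
    [[-0.24,-0.021,0],[0,0,0]],
    [[-0.29,-0.025,0],[0,0,0]],
    [[-0.34,-0.03,0],[0,0,0]]
  ]
}}

```text
time_s: 5.68
tcp_pos: [0.4446, 0.0082, 0.1955]
tcp_rot: [0.707, 0.707, -0.001, -0.001]
force: [0.8, 0.4, -1.6]
grip_width: 0.0222
```

Request:
{"method": "jog_arm", "body": {
  "rows": [
    [[-0.05,-0.004,0],[0,0,0]],
    [[-0.1,-0.009,0],[0,0,0]],
    [[-0.15,-0.013,0],[0,0,0]],
    [[-0.2,-0.017,0],[0,0,0]],
    [[-0.24,-0.021,0],[0,0,0]],
    [[-0.27,-0.024,0],[0,0,0]],
    [[-0.285,-0.025,0],[0,0,0]],
    [[-0.29,-0.025,0],[0,0,0]]
  ]
}}

```text
time_s: 6.35
tcp_pos: [0.4324, -0.1364, 0.1957]
tcp_rot: [0.708, 0.706, -0.0, -0.001]
force: [0.7, 0.3, -1.0]
grip_width: 0.0224
```

Request:
{"method": "jog_arm", "body": {
  "rows": [
    [[0,0,0],[0,0,0]],
    [[0,0,0],[0,0,0]],
    [[0,0,0],[0,0,0]],
    [[0,0,0],[0,0,0]],
    [[0,0,0],[0,0,0]],
    [[0,0,0],[0,0,0]],
    [[0,0,0],[0,0,0]],
    [[0,0,0],[0,0,0]]
  ]
}}

```text
time_s: 7.02
tcp_pos: [0.4331, -0.1351, 0.1963]
tcp_rot: [0.707, 0.707, -0.0, 0.0]
force: [-0.3, -0.8, -1.4]
grip_width: 0.0225
```

Run:
```python
from station import r
from h import *
g=r.grab_frame("scene"); o=r.get_obs(); print(o["tcp_pos"],o["tcp_rot"],o["force"],o["grip_width"])
f=r.grab_frame("top"); 
o=r.get_obs(); print(o["tcp_pos"],o["tcp_rot"],o["force"],o["joints"])
pickle.dump(g,open("scene4.pkl","wb")); pickle.dump(f,open("top4.pkl","wb"))
cv2.imwrite("pics/s4.png",cv2.resize(g["color"][140:260,330:450],None,fx=5,fy=5,interpolation=cv2.INTER_CUBIC))
cv2.imwrite("pics/t4.png",cv2.resize(f["color"][210:310,330:450],None,fx=5,fy=5,interpolation=cv2.INTER_CUBIC))
```

```text
[ 0.43309893 -0.13518019  0.19632153] [7.06940002e-01 7.07273520e-01 9.72187999e-06 3.84262952e-05] [ 0.36624742 -1.03174907 -1.6486132 ] 0.022522345760573555
[ 0.4330978  -0.13522058  0.19632955] [7.06976212e-01 7.07237324e-01 2.67068294e-05 4.16073347e-05] [ 0.39325023  0.41083278 -1.40067331] [-4.93795080e-01 -2.27229380e-02  1.86637649e+00  2.83008097e-05
  1.29784405e+00 -2.06496830e+00]
```

View pics/s4.png

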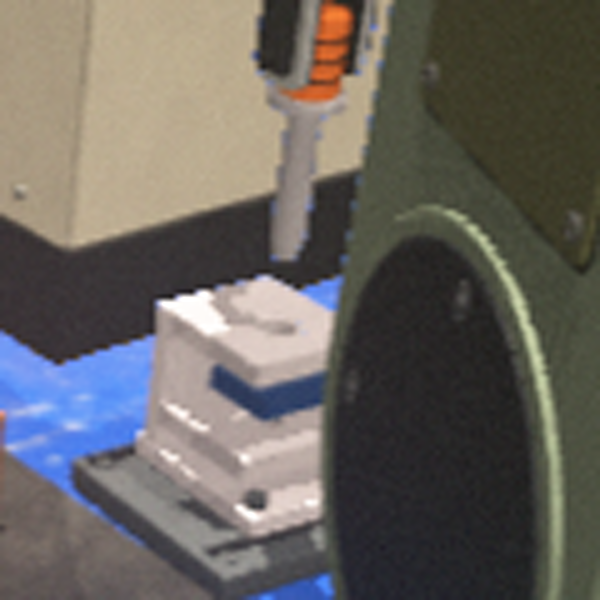

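View pics/t4.png

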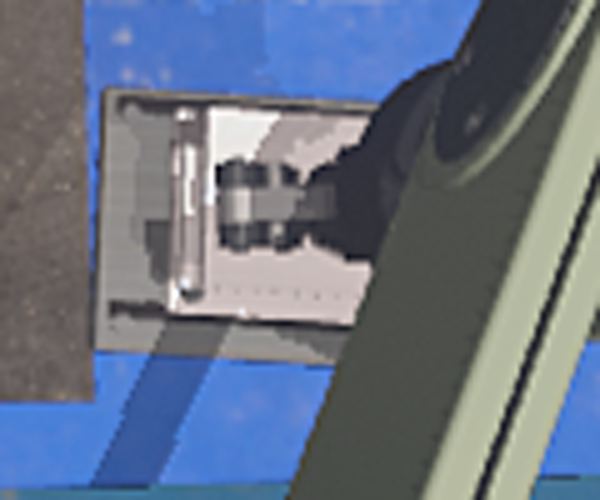

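Run:
```python
from h import *
g=pickle.load(open("scene4.pkl","rb")); 
S=lambda x,y:((x+.5)/5+330-.5,(y+.5)/5+140-.5)
tcp=np.array([.4331,-.1352,.1963])
for n,dz in (("tip",-.0765),("flange",-.0765+.066),("flangetop",-.0765+.071),("headtop",-.0765+.105)):
    p=proj(g,tcp+[0,0,dz]); print(n,p,"zoom",(p-[330,140]+.5)*5-.5)
im=cv2.resize(g["color"][140:220,350:420],None,fx=8,fy=7.5,interpolation=cv2.INTER_CUBIC)
im=cv2.resize(g["color"][138:213,360:430],None,fx=8,fy=8,interpolation=cv2.INTER_CUBIC); cv2.imwrite("pics/s4b.png",im)
```

```text
tip [386.52782416 190.95539942] zoom [284.6391208  256.77699711]
flange [391.04096288 160.37783201] zoom [307.20481442 103.88916004]
flangetop [391.39630491 157.97030693] zoom [308.98152453  91.85153465]
headtop [393.86579611 141.23892806] zoom [321.32898057   8.19464031]
```

View pics/s4b.png

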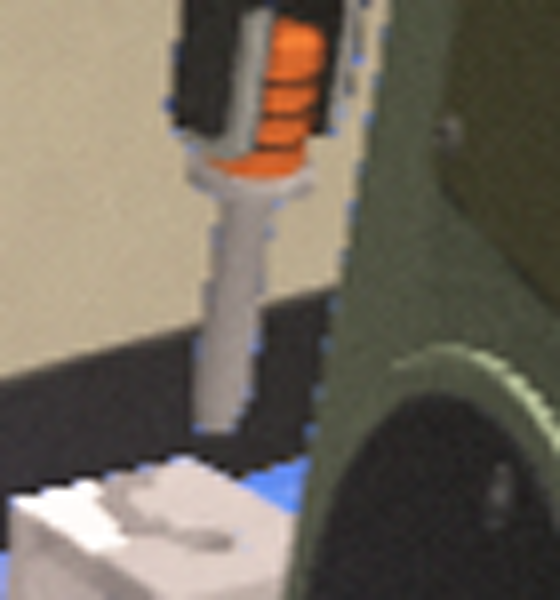

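Request:
{"method": "jog_arm", "body": {
  "rows": [
    [[0,0,0.008],[0,0,0]],
    [[0,0,0.018],[0,0,0]],
    [[0,0,0.028],[0,0,0]],
    [[0,0,0.038],[0,0,0]],
    [[0,0,0.046],[0,0,0]],
    [[0,0,0.052],[0,0,0]],
    [[0,0,0.054],[0,0,0]],
    [[0,0,0.054],[0,0,0]]
  ]
}}

```text
time_s: 7.78
tcp_pos: [0.4328, -0.1352, 0.1688]
tcp_rot: [0.707, 0.707, -0.0, -0.0]
force: [0.4, 0.4, -2.0]
grip_width: 0.0225
```

Run:
```python
from station import r
from h import *
g=r.grab_frame("scene"); o=r.get_obs(); print(o["tcp_pos"],o["tcp_rot"],o["force"],o["grip_width"])
pickle.dump(g,open("scene5.pkl","wb"))
for dz in (-.0765,-.0105): print(proj(g,o["tcp_pos"]+[0,0,dz]))
cv2.imwrite("pics/s5.png",cv2.resize(g["color"][150:220,350:420],None,fx=8,fy=8,interpolation=cv2.INTER_CUBIC))
```

```text
[ 0.43303784 -0.13527495  0.16916758] [ 7.07033440e-01  7.07180108e-01 -2.51110690e-05 -9.31579292e-05] [-0.17683953  1.07186803 -1.82376608] 0.02250423713226035
[384.81138766 202.91436548]
[389.19636639 173.21694721]
```

View pics/s5.png

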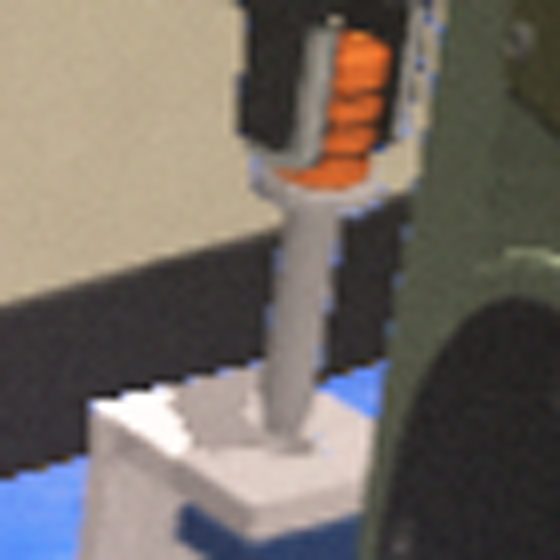

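Request:
{"method": "jog_arm", "body": {
  "rows": [
    [[0,0,0.0012],[0,0,0]],
    [[0,0,0.0024],[0,0,0]],
    [[0,0,0.0036],[0,0,0]],
    [[0,0,0.0048],[0,0,0]],
    [[0,0,0.006],[0,0,0]],
    [[0,0,0.0072],[0,0,0]],
    [[0,0,0.0084],[0,0,0]],
    [[0,0,0.0096],[0,0,0]]
  ]
}}

```text
time_s: 8.5
tcp_pos: [0.433, -0.1353, 0.1644]
tcp_rot: [0.707, 0.707, -0.0, -0.0]
force: [-0.2, -0.1, -0.9]
grip_width: 0.0225
```

Request:
{"method": "jog_arm", "body": {
  "rows": [
    [[0,0,0.001],[0,0,0]],
    [[0,0,0.002],[0,0,0]],
    [[0,0,0.003],[0,0,0]],
    [[0,0,0.004],[0,0,0]],
    [[0,0,0.005],[0,0,0]],
    [[0,0,0.006],[0,0,0]],
    [[0,0,0.006],[0,0,0]],
    [[0,0,0.006],[0,0,0]]
  ]
}}

```text
time_s: 9.17
tcp_pos: [0.433, -0.1353, 0.1614]
tcp_rot: [0.707, 0.707, -0.0, -0.0]
force: [0.4, 0.2, -1.6]
grip_width: 0.022
```

Request:
{"method": "jog_arm", "body": {
  "rows": [
    [[0,0,0.001],[0,0,0]],
    [[0,0,0.002],[0,0,0]],
    [[0,0,0.003],[0,0,0]],
    [[0,0,0.004],[0,0,0]],
    [[0,0,0.005],[0,0,0]],
    [[0,0,0.006],[0,0,0]],
    [[0,0,0.006],[0,0,0]],
    [[0,0,0.006],[0,0,0]]
  ]
}}

```text
time_s: 9.83
tcp_pos: [0.433, -0.1353, 0.1585]
tcp_rot: [0.707, 0.707, -0.0, -0.0]
force: [-0.1, 0.1, -1.5]
grip_width: 0.0222
```

Request:
{"method": "jog_arm", "body": {
  "rows": [
    [[0,0,0.001],[0,0,0]],
    [[0,0,0.002],[0,0,0]],
    [[0,0,0.003],[0,0,0]],
    [[0,0,0.004],[0,0,0]],
    [[0,0,0.004],[0,0,0]],
    [[0,0,0.004],[0,0,0]],
    [[0,0,0.004],[0,0,0]],
    [[0,0,0.004],[0,0,0]]
  ]
}}

```text
time_s: 10.5
tcp_pos: [0.4331, -0.1353, 0.1565]
tcp_rot: [0.707, 0.707, 0.0, 0.0]
force: [-0.3, 0.4, -1.8]
grip_width: 0.0225
```

Request:
{"method": "jog_arm", "body": {
  "rows": [
    [[0,0,0.001],[0,0,0]],
    [[0,0,0.002],[0,0,0]],
    [[0,0,0.003],[0,0,0]],
    [[0,0,0.004],[0,0,0]],
    [[0,0,0.004],[0,0,0]],
    [[0,0,0.004],[0,0,0]],
    [[0,0,0.004],[0,0,0]],
    [[0,0,0.004],[0,0,0]]
  ]
}}

```text
time_s: 11.17
tcp_pos: [0.4331, -0.1353, 0.1545]
tcp_rot: [0.707, 0.707, 0.0, 0.0]
force: [0.5, 1.0, -1.4]
grip_width: 0.022
```

Request:
{"method": "jog_arm", "body": {
  "rows": [
    [[0,0,0.001],[0,0,0]],
    [[0,0,0.002],[0,0,0]],
    [[0,0,0.003],[0,0,0]],
    [[0,0,0.004],[0,0,0]],
    [[0,0,0.004],[0,0,0]],
    [[0,0,0.004],[0,0,0]],
    [[0,0,0.004],[0,0,0]],
    [[0,0,0.004],[0,0,0]]
  ]
}}

```text
time_s: 11.83
tcp_pos: [0.4331, -0.1353, 0.1525]
tcp_rot: [0.707, 0.707, 0.0, 0.0]
force: [-0.8, -0.6, -2.1]
grip_width: 0.0223
```

Request:
{"method": "jog_arm", "body": {
  "rows": [
    [[0,0,0.0014],[0,0,0]],
    [[0,0,0.0028],[0,0,0]],
    [[0,0,0.0042],[0,0,0]],
    [[0,0,0.0056],[0,0,0]],
    [[0,0,0.007],[0,0,0]],
    [[0,0,0.0084],[0,0,0]],
    [[0,0,0.01],[0,0,0]],
    [[0,0,0.01],[0,0,0]]
  ]
}}

```text
time_s: 12.5
tcp_pos: [0.433, -0.1353, 0.1473]
tcp_rot: [0.707, 0.707, -0.0, -0.0]
force: [-0.8, -0.3, -1.5]
grip_width: 0.022
```

Run:
```python
from station import r
from h import *
g=r.grab_frame("scene"); o=r.get_obs(); print(o["tcp_pos"],o["tcp_rot"],o["force"],o["ft_torque"])
pickle.dump(g,open("scene6.pkl","wb"))
cv2.imwrite("pics/s6.png",cv2.resize(g["color"][160:240,350:420],None,fx=8,fy=7.5,interpolation=cv2.INTER_CUBIC))
```

```text
[ 0.43298502 -0.13523322  0.14735793] [ 7.07022145e-01  7.07191397e-01 -3.37220512e-05 -1.11873736e-04] [-0.8418151   0.76093939 -1.79325443] [ 0.07154861 -0.03116172 -0.05723117]
```

View pics/s6.png

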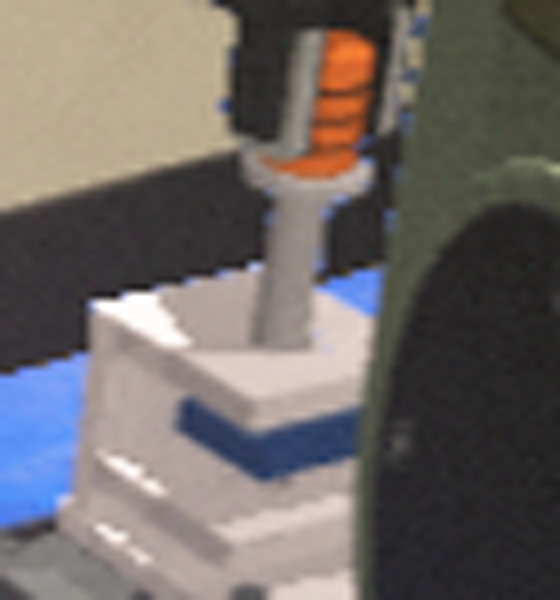

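Request:
{"method": "jog_arm", "body": {
  "rows": [
    [[0,0,0.001],[0,0,0]],
    [[0,0,0.002],[0,0,0]],
    [[0,0,0.003],[0,0,0]],
    [[0,0,0.004],[0,0,0]],
    [[0,0,0.005],[0,0,0]],
    [[0,0,0.006],[0,0,0]],
    [[0,0,0.007],[0,0,0]],
    [[0,0,0.008],[0,0,0]]
  ]
}}

```text
time_s: 13.22
tcp_pos: [0.433, -0.1353, 0.1434]
tcp_rot: [0.707, 0.707, -0.0, 0.0]
force: [-0.2, -0.5, -2.9]
grip_width: 0.0223
```

Request:
{"method": "jog_arm", "body": {
  "rows": [
    [[0,0,0.001],[0,0,0]],
    [[0,0,0.002],[0,0,0]],
    [[0,0,0.003],[0,0,0]],
    [[0,0,0.004],[0,0,0]],
    [[0,0,0.005],[0,0,0]],
    [[0,0,0.006],[0,0,0]],
    [[0,0,0.006],[0,0,0]],
    [[0,0,0.006],[0,0,0]]
  ]
}}

```text
time_s: 13.88
tcp_pos: [0.433, -0.1353, 0.1405]
tcp_rot: [0.707, 0.707, -0.0, -0.0]
force: [-1.4, -0.4, -1.5]
grip_width: 0.0224
```

Request:
{"method": "jog_arm", "body": {
  "rows": [
    [[0,0,0.001],[0,0,0]],
    [[0,0,0.002],[0,0,0]],
    [[0,0,0.003],[0,0,0]],
    [[0,0,0.004],[0,0,0]],
    [[0,0,0.004],[0,0,0]],
    [[0,0,0.004],[0,0,0]],
    [[0,0,0.004],[0,0,0]],
    [[0,0,0.004],[0,0,0]]
  ]
}}

```text
time_s: 14.55
tcp_pos: [0.4331, -0.1353, 0.1385]
tcp_rot: [0.707, 0.707, -0.0, 0.0]
force: [0.1, 0.1, -1.1]
grip_width: 0.0223
```

Request:
{"method": "jog_arm", "body": {
  "rows": [
    [[0,0,0.001],[0,0,0]],
    [[0,0,0.002],[0,0,0]],
    [[0,0,0.003],[0,0,0]],
    [[0,0,0.004],[0,0,0]],
    [[0,0,0.004],[0,0,0]],
    [[0,0,0.004],[0,0,0]],
    [[0,0,0.004],[0,0,0]],
    [[0,0,0.004],[0,0,0]]
  ]
}}

```text
time_s: 15.22
tcp_pos: [0.433, -0.1353, 0.1365]
tcp_rot: [0.707, 0.707, -0.0, 0.0]
force: [-0.1, -0.8, -1.5]
grip_width: 0.022
```

Request:
{"method": "jog_arm", "body": {
  "rows": [
    [[0,0,0.001],[0,0,0]],
    [[0,0,0.002],[0,0,0]],
    [[0,0,0.003],[0,0,0]],
    [[0,0,0.004],[0,0,0]],
    [[0,0,0.004],[0,0,0]],
    [[0,0,0.004],[0,0,0]],
    [[0,0,0.004],[0,0,0]],
    [[0,0,0.004],[0,0,0]]
  ]
}}

```text
time_s: 15.88
tcp_pos: [0.4331, -0.1353, 0.1345]
tcp_rot: [0.707, 0.707, -0.0, 0.0]
force: [-0.2, -0.2, -1.1]
grip_width: 0.0219
```

Request:
{"method": "jog_arm", "body": {
  "rows": [
    [[0,0,0.001],[0,0,0]],
    [[0,0,0.002],[0,0,0]],
    [[0,0,0.003],[0,0,0]],
    [[0,0,0.004],[0,0,0]],
    [[0,0,0.005],[0,0,0]],
    [[0,0,0.006],[0,0,0]],
    [[0,0,0.007],[0,0,0]],
    [[0,0,0.008],[0,0,0]]
  ]
}}

```text
time_s: 16.55
tcp_pos: [0.433, -0.1353, 0.1304]
tcp_rot: [0.707, 0.707, -0.0, -0.0]
force: [0.6, 0.4, -0.1]
grip_width: 0.0224
```

Request:
{"method": "jog_arm", "body": {
  "rows": [
    [[0,0,0.001],[0,0,0]],
    [[0,0,0.002],[0,0,0]],
    [[0,0,0.003],[0,0,0]],
    [[0,0,0.004],[0,0,0]],
    [[0,0,0.005],[0,0,0]],
    [[0,0,0.006],[0,0,0]],
    [[0,0,0.007],[0,0,0]],
    [[0,0,0.008],[0,0,0]]
  ]
}}

```text
time_s: 17.22
tcp_pos: [0.433, -0.1353, 0.1264]
tcp_rot: [0.707, 0.707, -0.0, -0.0]
force: [-0.3, -0.8, -1.5]
grip_width: 0.0222
```

Request:
{"method": "jog_arm", "body": {
  "rows": [
    [[0,0,0.001],[0,0,0]],
    [[0,0,0.002],[0,0,0]],
    [[0,0,0.003],[0,0,0]],
    [[0,0,0.004],[0,0,0]],
    [[0,0,0.005],[0,0,0]],
    [[0,0,0.006],[0,0,0]],
    [[0,0,0.006],[0,0,0]],
    [[0,0,0.006],[0,0,0]]
  ]
}}

```text
time_s: 17.88
tcp_pos: [0.433, -0.1353, 0.1234]
tcp_rot: [0.707, 0.707, -0.0, -0.0]
force: [-0.0, -0.2, -1.9]
grip_width: 0.0225
```

Tip is about 3 mm above the lower ear, so I'll go on in small steps.

Request:
{"method": "jog_arm", "body": {
  "rows": [
    [[0,0,0.001],[0,0,0]],
    [[0,0,0.002],[0,0,0]],
    [[0,0,0.003],[0,0,0]],
    [[0,0,0.004],[0,0,0]],
    [[0,0,0.005],[0,0,0]],
    [[0,0,0.006],[0,0,0]],
    [[0,0,0.007],[0,0,0]],
    [[0,0,0.008],[0,0,0]]
  ]
}}

```text
time_s: 18.55
tcp_pos: [0.433, -0.1353, 0.1194]
tcp_rot: [0.707, 0.707, -0.0, -0.0]
force: [-0.2, -0.5, -1.5]
grip_width: 0.0221
```

Request:
{"method": "jog_arm", "body": {
  "rows": [
    [[0,0,0.001],[0,0,0]],
    [[0,0,0.002],[0,0,0]],
    [[0,0,0.003],[0,0,0]],
    [[0,0,0.004],[0,0,0]],
    [[0,0,0.005],[0,0,0]],
    [[0,0,0.006],[0,0,0]],
    [[0,0,0.006],[0,0,0]],
    [[0,0,0.006],[0,0,0]]
  ]
}}

```text
time_s: 19.22
tcp_pos: [0.433, -0.1353, 0.1164]
tcp_rot: [0.707, 0.707, -0.0, -0.0]
force: [-0.0, -0.2, -1.9]
grip_width: 0.0225
```

Request:
{"method": "jog_arm", "body": {
  "rows": [
    [[0,0,0.001],[0,0,0]],
    [[0,0,0.002],[0,0,0]],
    [[0,0,0.003],[0,0,0]],
    [[0,0,0.004],[0,0,0]],
    [[0,0,0.005],[0,0,0]],
    [[0,0,0.006],[0,0,0]],
    [[0,0,0.006],[0,0,0]],
    [[0,0,0.006],[0,0,0]]
  ]
}}

```text
time_s: 19.88
tcp_pos: [0.433, -0.1353, 0.1134]
tcp_rot: [0.707, 0.707, -0.0, -0.0]
force: [-0.6, -1.1, -0.5]
grip_width: 0.022
```

Request:
{"method": "jog_arm", "body": {
  "rows": [
    [[0,0,0.001],[0,0,0]],
    [[0,0,0.002],[0,0,0]],
    [[0,0,0.003],[0,0,0]],
    [[0,0,0.004],[0,0,0]],
    [[0,0,0.005],[0,0,0]],
    [[0,0,0.006],[0,0,0]],
    [[0,0,0.007],[0,0,0]],
    [[0,0,0.008],[0,0,0]]
  ]
}}

```text
time_s: 20.55
tcp_pos: [0.4331, -0.1353, 0.1094]
tcp_rot: [0.707, 0.707, -0.0, 0.0]
force: [-0.0, -0.5, -1.9]
grip_width: 0.0224
```

Request:
{"method": "jog_arm", "body": {
  "rows": [
    [[0,0,0.001],[0,0,0]],
    [[0,0,0.002],[0,0,0]],
    [[0,0,0.003],[0,0,0]],
    [[0,0,0.004],[0,0,0]],
    [[0,0,0.005],[0,0,0]],
    [[0,0,0.006],[0,0,0]],
    [[0,0,0.007],[0,0,0]],
    [[0,0,0.008],[0,0,0]]
  ]
}}

```text
time_s: 21.22
tcp_pos: [0.433, -0.1353, 0.1054]
tcp_rot: [0.707, 0.707, -0.0, -0.0]
force: [-0.4, -0.6, -0.7]
grip_width: 0.0226
```

Request:
{"method": "jog_arm", "body": {
  "rows": [
    [[0,0,0.001],[0,0,0]],
    [[0,0,0.002],[0,0,0]],
    [[0,0,0.003],[0,0,0]],
    [[0,0,0.004],[0,0,0]],
    [[0,0,0.005],[0,0,0]],
    [[0,0,0.006],[0,0,0]],
    [[0,0,0.006],[0,0,0]],
    [[0,0,0.006],[0,0,0]]
  ]
}}

```text
time_s: 21.88
tcp_pos: [0.433, -0.1353, 0.1024]
tcp_rot: [0.707, 0.707, -0.0, -0.0]
force: [-0.2, -0.7, -1.2]
grip_width: 0.0226
```

Now very slow steps of 1–1.5 mm per call until the flange touches.

Request:
{"method": "jog_arm", "body": {
  "rows": [
    [[0,0,0.0005],[0,0,0]],
    [[0,0,0.001],[0,0,0]],
    [[0,0,0.0015],[0,0,0]],
    [[0,0,0.002],[0,0,0]],
    [[0,0,0.0025],[0,0,0]],
    [[0,0,0.003],[0,0,0]],
    [[0,0,0.0035],[0,0,0]],
    [[0,0,0.004],[0,0,0]]
  ]
}}

```text
time_s: 22.55
tcp_pos: [0.4331, -0.1353, 0.1005]
tcp_rot: [0.707, 0.707, -0.0, 0.0]
force: [-1.0, -1.3, -0.6]
grip_width: 0.0222
```

Request:
{"method": "jog_arm", "body": {
  "rows": [
    [[0,0,0.0003],[0,0,0]],
    [[0,0,0.0006],[0,0,0]],
    [[0,0,0.0009],[0,0,0]],
    [[0,0,0.0012],[0,0,0]],
    [[0,0,0.0015],[0,0,0]],
    [[0,0,0.0018],[0,0,0]],
    [[0,0,0.002],[0,0,0]],
    [[0,0,0.002],[0,0,0]]
  ]
}}

```text
time_s: 23.22
tcp_pos: [0.433, -0.1353, 0.0995]
tcp_rot: [0.707, 0.707, -0.0, -0.0]
force: [-1.2, -1.5, -0.6]
grip_width: 0.0224
```

Request:
{"method": "jog_arm", "body": {
  "rows": [
    [[0,0,0.0002],[0,0,0]],
    [[0,0,0.0004],[0,0,0]],
    [[0,0,0.0006],[0,0,0]],
    [[0,0,0.0008],[0,0,0]],
    [[0,0,0.001],[0,0,0]],
    [[0,0,0.001],[0,0,0]],
    [[0,0,0.001],[0,0,0]],
    [[0,0,0.001],[0,0,0]]
  ]
}}

```text
time_s: 23.88
tcp_pos: [0.4331, -0.1353, 0.0991]
tcp_rot: [0.707, 0.707, 0.0, 0.0]
force: [-1.9, -0.5, -0.4]
grip_width: 0.0225
```

Run:
```python
from station import r
from h import *
g=r.grab_frame("scene"); o=r.get_obs(); print(o["tcp_pos"],o["tcp_rot"],o["force"],o["ft_torque"])
pickle.dump(g,open("scene7.pkl","wb"))
cv2.imwrite("pics/s7.png",cv2.resize(g["color"][170:250,350:420],None,fx=8,fy=7.5,interpolation=cv2.INTER_CUBIC))
```

```text
[ 0.43305581 -0.13526421  0.09903044] [ 7.07031902e-01  7.07181652e-01 -2.13404573e-07 -2.15223682e-05] [-1.86489095 -0.0724007   0.73037564] [-0.08813975  0.27185535 -0.03683133]
```

View pics/s7.png

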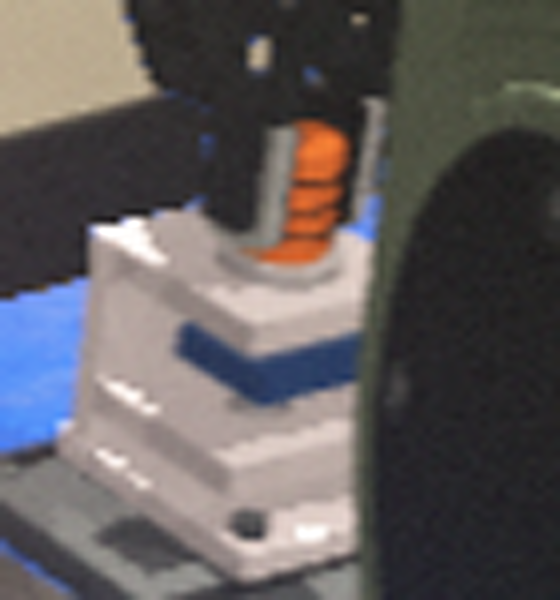

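Request:
{"method": "jog_arm", "body": {
  "rows": [
    [[0,0,0.0002],[0,0,0]],
    [[0,0,0.0004],[0,0,0]],
    [[0,0,0.0006],[0,0,0]],
    [[0,0,0.0008],[0,0,0]],
    [[0,0,0.001],[0,0,0]],
    [[0,0,0.001],[0,0,0]],
    [[0,0,0.001],[0,0,0]],
    [[0,0,0.001],[0,0,0]]
  ]
}}

```text
time_s: 24.6
tcp_pos: [0.4331, -0.1353, 0.099]
tcp_rot: [0.707, 0.707, -0.0, 0.0]
force: [-3.8, 0.7, 6.5]
grip_width: 0.0224
```

Request:
{"method": "jog_arm", "body": {
  "rows": [
    [[0,0,0.0002],[0,0,0]],
    [[0,0,0.0004],[0,0,0]],
    [[0,0,0.0006],[0,0,0]],
    [[0,0,0.0006],[0,0,0]],
    [[0,0,0.0006],[0,0,0]],
    [[0,0,0.0006],[0,0,0]],
    [[0,0,0.0006],[0,0,0]],
    [[0,0,0.0006],[0,0,0]]
  ]
}}

```text
time_s: 25.27
tcp_pos: [0.4331, -0.1353, 0.099]
tcp_rot: [0.707, 0.707, -0.0, -0.0]
force: [-5.0, 0.3, 8.4]
grip_width: 0.0222
```

Contact: the height stalled at 0.099 and about 8 N came up, so I'll release.

Request:
{"method": "jog_arm", "body": {
  "rows": [
    [[0,0,0],[0,0,0]],
    [[0,0,0],[0,0,0]],
    [[0,0,0],[0,0,0]],
    [[0,0,0],[0,0,0]],
    [[0,0,0],[0,0,0]],
    [[0,0,0],[0,0,0]],
    [[0,0,0],[0,0,0]],
    [[0,0,0],[0,0,0]]
  ],
  "claw": 50
}}

```text
time_s: 25.93
tcp_pos: [0.433, -0.1353, 0.0981]
tcp_rot: [0.707, 0.707, -0.0, -0.0]
force: [0.9, 0.2, 0.2]
grip_width: 0.0499
```

Request:
{"method": "jog_arm", "body": {
  "rows": [
    [[0,0,-0.005],[0,0,0]],
    [[0,0,-0.015],[0,0,0]],
    [[0,0,-0.03],[0,0,0]],
    [[0,0,-0.05],[0,0,0]],
    [[0,0,-0.07],[0,0,0]],
    [[0,0,-0.09],[0,0,0]],
    [[0,0,-0.11],[0,0,0]],
    [[0,0,-0.13],[0,0,0]]
  ]
}}

```text
time_s: 26.6
tcp_pos: [0.4333, -0.1354, 0.1647]
tcp_rot: [0.707, 0.707, 0.0, 0.001]
force: [0.5, -0.4, 0.1]
grip_width: 0.0502
```

Request:
{"method": "jog_arm", "body": {
  "rows": [
    [[0.02,0,-0.02],[0,0,0]],
    [[0.06,0,-0.05],[0,0,0]],
    [[0.12,0,-0.08],[0,0,0]],
    [[0.18,0,-0.1],[0,0,0]],
    [[0.24,0,-0.1],[0,0,0]],
    [[0.3,0,-0.1],[0,0,0]],
    [[0.36,0,-0.1],[0,0,0]],
    [[0.4,0,-0.1],[0,0,0]]
  ]
}}

```text
time_s: 27.27
tcp_pos: [0.4323, 0.0677, 0.214]
tcp_rot: [0.706, 0.708, 0.001, -0.0]
force: [-0.4, -1.3, 0.5]
grip_width: 0.0502
```

Request:
{"method": "jog_arm", "body": {
  "rows": [
    [[0.02,0,0],[0,0,0]],
    [[0.06,0,0],[0,0,0]],
    [[0.12,0,0],[0,0,0]],
    [[0.18,0,0],[0,0,0]],
    [[0.24,0,0],[0,0,0]],
    [[0.28,0,0],[0,0,0]],
    [[0.3,0,0],[0,0,0]],
    [[0.3,0,0],[0,0,0]]
  ]
}}

```text
time_s: 27.93
tcp_pos: [0.4328, 0.216, 0.2134]
tcp_rot: [0.706, 0.708, 0.0, -0.0]
force: [0.0, -0.2, -0.7]
grip_width: 0.0503
```

Run:
```python
from station import r
from h import *
g=r.grab_frame("scene"); f=r.grab_frame("top"); o=r.get_obs(); print(o["tcp_pos"],o["force"])
pickle.dump(g,open("scene8.pkl","wb"));pickle.dump(f,open("top8.pkl","wb"))
a=cv2.resize(g["color"][170:250,335:445],None,fx=7,fy=7,interpolation=cv2.INTER_CUBIC); cv2.imwrite("pics/s8.png",a)
cv2.imwrite("pics/t8.png",cv2.resize(f["color"][90:310,120:450],None,fx=2.4,fy=2.4)); cv2.imwrite("pics/t8z.png",cv2.resize(f["color"][215:300,340:450],None,fx=7,fy=7,interpolation=cv2.INTER_CUBIC))
h=np.array([.433,-.1352,0]); print([proj(g,h+[0,0,z]) for z in (.088,.093,.127)],[proj(f,h+[0,0,z]) for z in (.093,.127)])
```

```text
[0.43290347 0.21407195 0.21316111] [-0.13560971 -0.53911536  0.6133222 ]
[array([384.49975591, 204.95242485]), array([384.81970073, 202.78539732]), array([387.04069564, 187.74231227])] [array([388.00748688, 253.1407194 ]), array([392.48263699, 252.60626657])]
```

View pics/s8.png

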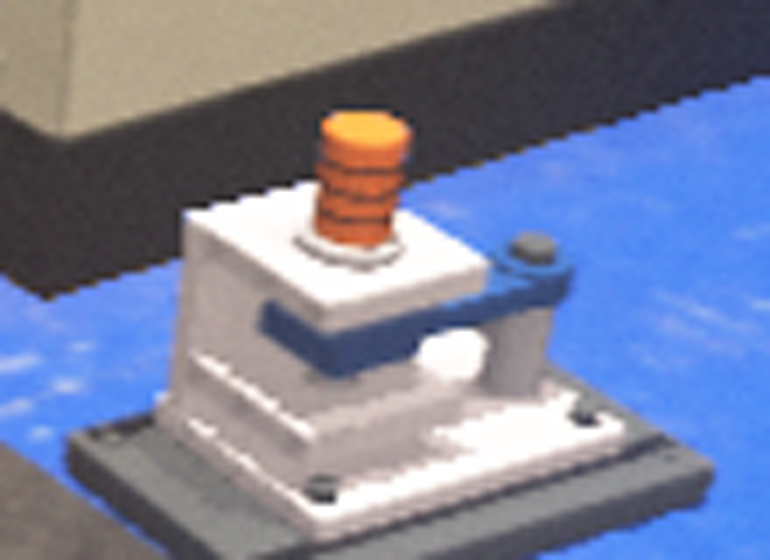

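View pics/t8.png

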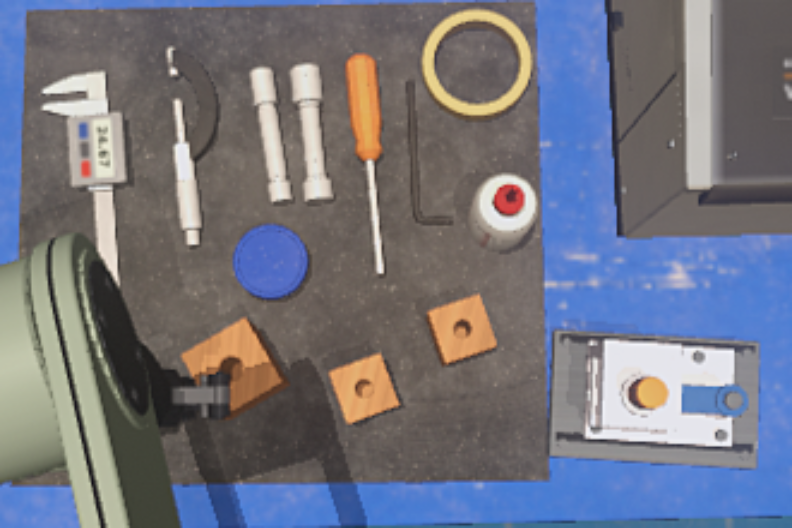

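View pics/t8z.png

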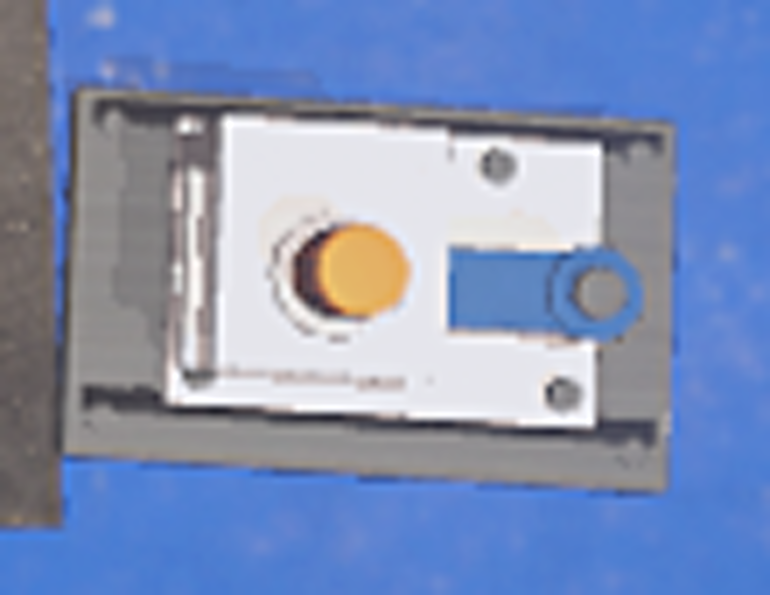

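Run:
```python
from station import r
from h import *
a=pickle.load(open("scene0.pkl","rb"))["color"]; b=pickle.load(open("scene8.pkl","rb"))["color"]
cv2.imwrite("pics/cmp.png",np.hstack([cv2.resize(x[180:330,90:330],None,fx=1.66,fy=1.66) for x in (a,b)]))
```

```text
(no output)
```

View pics/cmp.png

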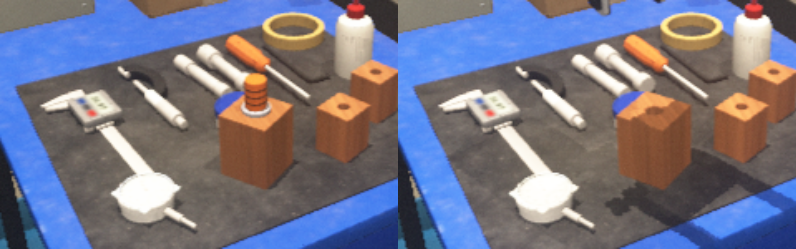

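The bottle, gauge and tin are where they were at the start. The pin is seated and the gripper is clear, so I'll hand in.

```bash
python3 -c "
from station import r
print(r.close_job())"
```

```text
the job is handed in; nothing more can be done
None
```

The pin is threaded down through the top ear, the link's eye and the bottom ear, with its flange on the top ear. I let go of it and handed the job in at about 28 s.

- **Threading:** I found the hole by camera at about (0.433, -0.135). The two views agreed to within 2 mm, so no search by touch was needed. From the upper ear down, the readings taken at the end of each move stayed within about 3 N until the flange touched.
- **Seating:** The tool stopped going down at z = 0.099, where I expected the flange to land, and the upward force rose to about 8 N. The highest reading was about 10 N in all, and forces between readings were not recorded.
- **After release:** The pin stands upright in both views. The top of its head is less than 1 pixel from where a fully seated pin would appear. That pixel and the height stall are my only evidence that the flange lies flat; I could not see the pin inside the eye or the lower ear.
- **Other objects:** The oil bottle and the dial gauge look unmoved beside the first picture. The round tin's position in the top view agrees with its first one to about 1 pixel.
- **One mismatch:** The grip reading was about 22 mm on the 24 mm head. The pin was held securely throughout.

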